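# Prop the raised hood of the knee tester and zero its cycle counter

## Robot

A 6-joint arm with a two-finger parallel gripper is mounted at the origin on the work surface. World frame = base frame: x ahead of the robot, y to its left, z up, the work surface at z = 0. Lengths are in m, angles in rad, forces in N, time in s.
With the tool pointing down it reaches from about 0.35 to 0.975 m from the base axis. Payload 4.9 kg.
Tool frame: the origin (TCP) lies between the finger pads; the fingertips stand 11 mm ahead of it and the grasp point (between the pads) lies 8 mm behind it; z points along the fingers, y is the line along which they close (so a half turn about z gives the same grasp; the last joint's range is limited). The gripper opens to 85 mm and grips with 20 to 120 N. Pads are 22 mm wide; open, the fingers measure 114 mm over their backs; the gripper's body (76 mm by 85 mm) begins 54 mm behind the grasp point. The pads swing forward as they close: fully open they stand 13 mm farther back than shut.
Start: joints at [-1.26, 0.053, 1.613, -0, 1.476, -0.119], TCP at [0.26, -0.568, 0.242] pointing down, gripper open.
Joint ranges: [-3.01, 3.01], [-1.01, 2.22], [0.06, 2.58], [-1.02, 4.17], [0.09, 2.62], [-3.14, 3.14]. Speed limits (rad/s): [2.57, 2.57, 3.14, 3.14, 3.14, 3.14].

## Interface

Orientations are given as a rotation vector (axis times angle).
In Python, from cell import status, cams, finish_job, models gives the robot as it stands. The module is installed in compiled form; this text tells all that it offers.
- The arm moves only by the tool move_arm, never from a script. Its argument "targets" is a list of rows, each a list of 7 numbers: the closure, from 0 (fully open) to 1 (shut), then the shift along the world's x, y, z in cm, then the turn, a rotation vector about the world's x, y, z in rad. In form: [[claw, x, y, z, wx, wy, wz], ...]. A call has 1 to 10 rows; each row is the pose to reach, as a shift and turn from the pose commanded when the call began; what a row does not reach only later rows make up. A row lasts 1/12 s, in which the tool goes at most 41.7 mm and 7.16 degrees, less where a joint would pass 70% of its speed; a pose out of reach is approached as far as the arm can. A call with a gripper value outside its range is refused whole. The fingers move at their own pace and stop on an object; "squeeze" is the grip in N (left out, the last holds). Time passes only in rows, so rows that repeat a pose let the fingers close. It gives the time, the measured TCP pose, the force, the opening and the grip force at its end, in the units of the state.
- status.get_state(): the state, without advancing time (a new reading comes with each control period).
- cams.camera(name): name is "scene" or "side" or "wrist"; returns a dict with "color" (400x640x3 uint8, red, green, blue), "depth" (400x640 float32, m along the optical axis (not along the pixel's ray), 0 where there is no reading), "K" (3x3 intrinsics, pixels), "T" (4x4, takes a point from camera to world coordinates). Camera axes: x right, y up, looking along -z (the intrinsics and any distortion apply to the point x, -y, -z); pixel columns grow to the right and rows downward; lengths in m; the calibration is good to about 2 mm. A picture is of the moment at which its call begins.
- finish_job(): hands the job in; it is judged then, once.
Trained networks look in the newest picture that a camera, given by its name, has taken for a name from the list of things; names that differ only in an ending like _2 or _b are one class to them, and where a whole thing is asked for, a point or a joint stands for the part that bears it (a point fixed in the world has none). Each returns a list of dicts, best first, with "confidence" (0 to 1); they miss things now and then, are a little off and sometimes report something else, mostly with a low value. They report only what shows in the picture. A call takes as long as a camera call.
- models.trace(query, camera): "region" (400x640 bool, what is visible of it).
- models.spot_point(query, camera): "centre" ([x, y, z] in m, in world coordinates, good to about 4 mm: a listed point, or the origin of a listed thing).
The state is a dict: "time": time; "q": joint angles; "qd": joint speeds; "joint_torque": joint torques, N m; "ee_pos": TCP position; "tcp_rot": TCP orientation; "contact_force": force on the tool from outside, world axes, zero at the start; "moment": the same for the moment, N m; "opening": finger opening in m; "grasp_force": force on a finger pad.
Only numpy, scipy, OpenCV 4.12 (cv2) and the standard library are available. Lean on these libraries where they do the work, as an engineer would, in place of code of your own. Each camera call takes 0.05 s, during which the arm holds its last target. There are 200 camera calls.

## Task

The knee tester's clear hood has been pushed right up and hangs on its stiff hinge: lift the prop rod out of its trough, let go of it part-way up, take a fresh hold of it and swing it up in line with the socket under the hood, then bring the hood down by its black handle until it rests on the rod with the rod's ball inside the socket. Once the hood is propped and you have let go of it, turn the red reset knob anticlockwise to its zero stop, and let go. Leave the things standing on the bench around the machine where they are.

Things in the scene. Friction and masses are not known exactly. Their poses are not given: they have to be found in the camera images.
- tester: Knee joint tester: grey base box on the bench, x -170 to 150, y -180 to 180, deck top z 50 mm in its own frame (origin on the bench, x to the rear, y to its left, z up). Blue-framed clear hood hinged at the rear. Else on the deck: black window (x -30, y 110, 12 high), two green pads (x 30, y +-145, top z 100), grey yoke (x 30 to 80, y -45 to 45, top z 96).
- hood (a joint): Angle of the hood (rad): 0 shut, grows as its front edge goes up, stop at 1.45. Clear sheet in a blue frame, 300 wide, 212 mm from hinge to front edge, 20 thick, 0.7 kg. Hinge friction (0.36 N m) holds it where left above about 1.05 rad; below about 1.0 it sinks slowly by its weight. Resting on the rod it reads about 0.88.
- rod (a joint): Angle of the prop rod about its pivot (rad): 0 lying in its trough, grows as the tip swings up and back, stop at 2.0. Its tip is in line with the hood's socket at 1.40. Its pivot is stiff (0.2 N m): it stays where it is left. Steel, dia 12 mm, 0.13 kg, with an orange grip sleeve, dia 16 mm, 90 to 175 mm from the pivot.
- rod_pivot (a point): Pivot of the prop rod, fixed on the tester (x -125, y -110, z 85 mm) with the tester's axes. The rod turns about (0.765, 0, -0.644): at joint angle a it points along cos(a)*(0,1,0) + sin(a)*(0.644,0,0.765), so it leans back 40 degrees as it rises.
- rod_tip (a point): Centre of the steel ball (dia 18 mm) on the rod's free end, 190 mm from the pivot. Lying, the rod's first 20 to 115 mm are sunk in an aluminium trough (32 mm wide, front wall up to z 102 mm, rear to z 79); beyond 115 mm it lies free, its axis 35 mm above the deck, where it can be pinched from above.
- socket (a point): Seat of the rod's ball centre in the blue cup under the hood, near its right side, 177 mm from the hinge axis; moves with the hood. The cup is 26 mm wide inside, 14 mm deep, with a yellow flared mouth about 60 mm wide across y, and opens square to the hood's underside.
- hood_hinge (a point): Middle of the hood's hinge axis, fixed on the tester (x 115, y 0, z 97 mm) with the tester's axes; the hinge axis runs along its y.
- hood_knob (a point): Centre of the black handle on the hood's front edge: cylinder dia 28 mm, 32 mm long, lying along the tester's y, on a dia 12 stem from the hood. Pinched over its ends (32 mm) it swivels between the fingers. Hood shut, it lies 245 mm before (-x), 20 mm above and 50 mm left (+y) of hood_hinge; it turns with the hood.
- reset_knob (a joint): Angle of the red reset knob of the cycle counter (rad): 0 at its zero stop, grows clockwise seen from above; turn it anticlockwise to zero. Friction 0.08 N m.
- reset_knob_grip (a point): On the reset knob's vertical axis at the height to grip, 37 mm above the deck (tester x -120, y 125). Knob: disc dia 60 mm with an upright bar across it 57 long, 14 wide, 32 high (bar top 7 mm above this point, disc top 23 mm below). At joint 0 the bar lies along the tester's x; it turns with the knob.
- key_case: Bystander: silver hex key case 160 x 70 x 28 mm lying on the bench, origin at the centre of its underside.
- knee_yoke: Bystander: grey cast knee yoke 90 x 70 x 76 mm standing on the bench, origin at the centre of its underside.
- torque_adapter: Bystander: chrome torque adapter, standing, dia 48 mm, 115 mm tall, origin at the centre of its underside.
- bumper: Bystander: green silicone bumper, dia 64 mm, 36 mm high, on the bench in front of the tester, origin at the centre of its underside.

How it is judged:
On the way, in this order (a step that is already met when the one before it is completed fails the run):
1. the rod is out of its trough and has been let go part-way up (0.25 to 1.15 rad), standing on its stiff pivot (value of joint rod between 0.25 and 1.15 rad and contact force between the fingers and rod below 0.2 N), for 0.2 s.
2. the hood, let go, rests on the rod with the rod's ball in the socket (distance between rod_tip and socket below 0.008 m and value of joint hood between 0.82 and 0.94 rad and contact force between rod and hood above 0.1 N and contact force between the fingers and rod below 0.2 N and contact force between the fingers and hood below 0.2 N), for 0.3 s.
3. the reset knob is at its zero stop (value of joint reset_knob below 0.07 rad), for 0.2 s.
At the end, for the whole second after the job is handed in: The hood is at rest on the rod (hood 0.82 to 0.94 rad, its weight on the rod), the centre of the rod's ball within 8 mm of its seat in the socket; the reset knob is within 0.07 rad of its zero stop; rod and hood have been let go (all of step 2 and value of joint reset_knob below 0.07 rad and velocity of joint hood between -0.05 and 0.05 rad/s); the robot touches nothing.
It fails at once if a thing standing on the bench is moved by more than 25 mm or tipped (distance of any of key_case, knee_yoke, torque_adapter, bumper from where it was at the start of the episode above 0.025 m or angle between any of key_case, knee_yoke, torque_adapter, bumper's own z axis and vertical above 0.35 rad).
It also fails if it takes over 67 s, if anything falls off the work surface, if the arm or the gripper's body presses on something with over 40 N, if the wrist force passes 120 N, or if a joint passes its speed limit or range.

## Working session

There is one attempt and no reset: what is moved stays moved. The work goes in short steps, Python scripts to look and compute and a tool call to move; the robot and the scene stay as the last step left them, time stands still between calls to the robot, and variables do not carry over. Pictures are saved under pics/ and viewed, at most 10 in all, crops included, and the job is handed in when it is done.

Besides the shell and the picture viewer there is one more tool, called as name([rows], argument=value, ...), one row to a line, values as JSON. move_arm: Moves the arm, as the interface text tells. Its arguments: {"type":"object","properties":{"targets":{"type":"array"},"squeeze":{"type":"number"}},"required":["targets"]}

```bash
mkdir -p pics; cat > h.py <<'E'
import numpy as np, cv2
from cell import status, cams, finish_job, models
from scipy.spatial.transform import Rotation as R
def snap(c,f=None):
    d=cams.camera(c)
    if f: cv2.imwrite('pics/'+f,cv2.cvtColor(d['color'],cv2.COLOR_RGB2BGR))
    return d
def spot(q,c):
    r=models.spot_point(q,c)
    return [(np.round(x['centre'],4).tolist(),round(x['confidence'],2)) for x in r[:2]]
E
python3 - <<'E'
from h import *
s=status.get_state(); print(s['ee_pos'],s['tcp_rot'],s['time'])
for c in ['scene','side']:
    snap(c,c+'0.png')
    for q in ['tester','rod_pivot','rod_tip','socket','hood_hinge','hood_knob','reset_knob_grip','key_case','knee_yoke','torque_adapter','bumper']:
        print(c,q,spot(q,c))
E
```

```text
[ 0.26025927 -0.56758142  0.24106018] [-3.06733161e+00 -6.69537266e-01  2.74381666e-04] 0.0
scene tester [([0.4834, -0.1281, 0.0849], 0.75), ([0.6343, -0.06, -0.0008], 0.74)]
scene rod_pivot [([0.4842, -0.1292, 0.0841], 0.82)]
scene rod_tip [([0.541, 0.0523, 0.0855], 0.56)]
scene socket [([0.6716, -0.1505, 0.265], 0.61)]
scene hood_hinge [([0.7418, -0.0909, 0.0993], 0.87), ([0.7316, 0.2215, 0.0006], 0.47)]
scene hood_knob [([0.7135, -0.0315, 0.3374], 0.97)]
scene reset_knob_grip [([0.5556, 0.0919, 0.0892], 0.75)]
scene key_case [([0.7321, 0.2201, 0.0038], 0.84)]
scene knee_yoke [([0.4923, 0.2911, -0.0043], 0.81), ([0.7152, -0.0313, 0.3398], 0.2)]
scene torque_adapter [([0.668, -0.1517, 0.2647], 0.4)]
scene bumper [([0.383, -0.1164, -0.0032], 0.77)]
side tester [([0.6352, -0.0599, 0.0009], 0.79)]
side rod_pivot [([0.483, -0.1304, 0.087], 0.93), ([0.3797, -0.1213, -0.0011], 0.75)]
side rod_tip []
side socket [([0.6658, -0.1525, 0.2645], 0.82)]
side hood_hinge [([0.7497, -0.0913, 0.0925], 0.93), ([0.713, -0.031, 0.3391], 0.51)]
side hood_knob [([0.712, -0.0297, 0.3387], 0.72)]
side reset_knob_grip [([0.5599, 0.1001, 0.0859], 0.65)]
side key_case [([0.7315, 0.2201, 0.0021], 0.98)]
side knee_yoke [([0.4904, 0.2847, 0.0002], 0.68)]
side torque_adapter [([0.5229, -0.3292, -0.0009], 0.59)]
side bumper [([0.3814, -0.1169, 0.0019], 0.86), ([0.6361, -0.0611, 0.0059], 0.58)]
```

View pics/scene0.png

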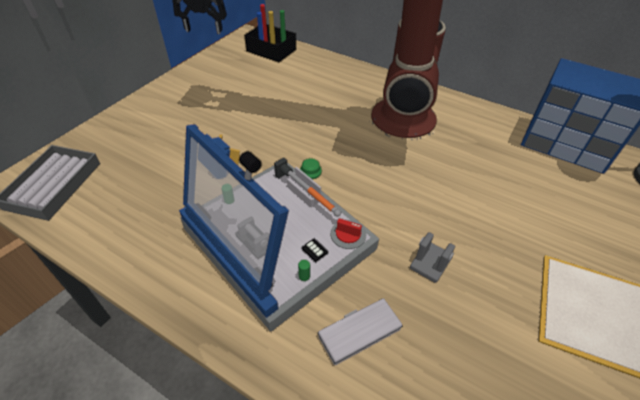

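View pics/side0.png

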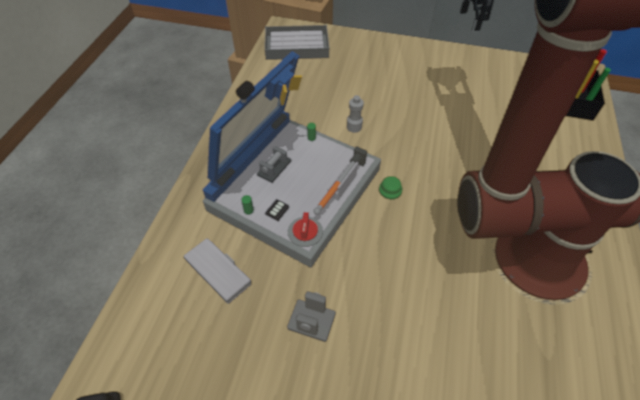

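```bash
cat >> h.py <<'E'
# tester frame fit (yaw + xy) from points
L=np.array([[0,0,0],[-.125,-.110,.085],[-.125,.08,.085],[.115,0,.097],[-.12,.125,.087]])
W=np.array([[.6348,-.06,0],[.4837,-.1298,.085],[.541,.0523,.0855],[.7457,-.0911,.096],[.5577,.096,.087]])
A,B=L[:,:2]-L[:,:2].mean(0),W[:,:2]-W[:,:2].mean(0)
yaw=np.arctan2((A[:,0]*B[:,1]-A[:,1]*B[:,0]).sum(),(A*B).sum())
Rt=R.from_euler('z',yaw); t0=W.mean(0)-Rt.apply(L).mean(0); t0[2]=0
def T(p): return Rt.apply(np.array(p,float))+t0
def rodpt(a,s): return T(np.array([-.125,-.11,.085])+s*(np.cos(a)*np.array([0,1,0])+np.sin(a)*np.array([.644,0,.765])))
def hoodpt(th,x,z,y): # x ahead of hinge, z up when shut
    return T(np.array([.115-x*np.cos(th)+z*np.sin(th)*1, y, .097+x*np.sin(th)+z*np.cos(th)]))
E
python3 - <<'E'
from h import *
print(yaw,t0); print(np.round((T(L)-W)*1000,1))
for th in (1.35,1.4,1.45): print(th,hoodpt(th,.245,.02,.05))
print(status.get_state()['time'])
for a in (0,.6,.8,1.4): print(a,rodpt(a,.14),rodpt(a,.19))
E
```

```text
-0.2928294332234427 [ 0.63592439 -0.05943297  0.        ]
[[ 1.1  0.6  0. ]
 [ 0.8  1.1  0. ]
 [-1.7  0.9 -0.5]
 [ 0.3 -1.5  1. ]
 [-0.6 -1.1  0. ]]
1.35 [ 0.7277733  -0.03490203  0.34043236]
1.4 [ 0.73946278 -0.03842637  0.34183453]
1.45 [ 0.75120475 -0.04196654  0.34262474]
1.2
0 [0.5249054  0.00537276 0.085     ] [0.53933851 0.0532443  0.085     ]
0.6 [ 0.56658778 -0.03273459  0.14547321] [0.59590747 0.00152719 0.16707078]
0.8 [ 0.57457208 -0.05395054  0.16182884] [ 0.6067433  -0.02726589  0.18926771]
1.4 [ 0.57642747 -0.13153224  0.19054167] [ 0.60926133 -0.13255534  0.22823512]
```

The scene image shows the tester with its hood up: rod with orange sleeve about (318,197), red knob (347,232), bumper (311,168), and hood handle (250,160). The side image adds the torque adapter at (355,113). The fitted tester frame (yaw −0.293) matches the spotted points to about 2 mm, so I'm setting out.

move_arm([
  [0, 16.6, 36.1, 0, 0, 0, 0.848],
  [0, 16.6, 36.1, 0, 0, 0, 0.848],
  [0, 16.6, 36.1, 0, 0, 0, 0.848],
  [0, 16.6, 36.1, 0, 0, 0, 0.848],
  [0, 16.6, 36.1, 0, 0, 0, 0.848],
  [0, 16.6, 36.1, 0, 0, 0, 0.848],
  [0, 16.6, 36.1, 0, 0, 0, 0.848],
  [0, 16.6, 36.1, 0, 0, 0, 0.848],
  [0, 16.6, 36.1, 0, 0, 0, 0.848],
  [0, 16.6, 36.1, 0, 0, 0, 0.848],
], squeeze=30)

```text
time: 2.03
ee_pos: [0.4274, -0.2037, 0.2426]
tcp_rot: [2.519, 1.877, 0.002]
contact_force: [-0.7, -1.2, -0.6]
opening: 0.085
grasp_force: 0.0
```

move_arm([
  [0.3, 10, 21.7, -4, 0, 0, 0],
  [0.3, 10, 21.7, -4, 0, 0, 0],
  [0.3, 10, 21.7, -4, 0, 0, 0],
  [0.3, 10, 21.7, -4, 0, 0, 0],
  [0.3, 10, 21.7, -4, 0, 0, 0],
  [0.3, 10, 21.7, -4, 0, 0, 0],
  [0.3, 10, 21.7, -4, 0, 0, 0],
  [0.3, 10, 21.7, -4, 0, 0, 0],
])

```text
time: 2.7
ee_pos: [0.5264, 0.0114, 0.2017]
tcp_rot: [-2.518, -1.877, 0.002]
contact_force: [-0.6, -0.7, -0.0]
opening: 0.0594
grasp_force: 0.0
```

```bash
cat >> h.py <<'E'
def Rtool(z,y): # columns from desired tool z and y (tester frame dirs)
    z=Rt.apply(np.array(z,float)); z/=np.linalg.norm(z); y=Rt.apply(np.array(y,float)); y-=z*(y@z); y/=np.linalg.norm(y)
    return R.from_matrix(np.column_stack([np.cross(y,z),y,z]))
def delta(g,Rg,off=.008): # g = grasp point wanted (world)
    s=status.get_state(); Rc=R.from_rotvec(s['tcp_rot'])
    tcp=np.array(g)+Rg.apply([0,0,off]); rv=(Rg*Rc.inv()).as_rotvec()
    print('shift cm',np.round((tcp-s['ee_pos'])*100,2),'turn',np.round(rv,3),'t',round(s['time'],2),'q',np.round(s['q'],2),'op',round(s['opening'],4))
E
python3 - <<'E'
from h import *
snap('wrist','w1.png'); print(spot('rod_tip','wrist'),spot('rod_pivot','wrist'),spot('reset_knob_grip','wrist'))
delta(rodpt(0,.145),Rtool([0,0,-1],[1,0,0]))
E
```

```text
[([0.3787, -0.1148, -0.0018], 0.64), ([0.5399, 0.0561, 0.0866], 0.6)] [([0.4825, -0.1272, 0.0843], 0.76)] [([0.5583, 0.0974, 0.0839], 0.84), ([0.7429, -0.0926, 0.0971], 0.55)]
shift cm [ -0.     0.14 -12.57] turn [0.    0.001 0.002] t 2.9 q [-0.12 -0.16  1.88 -0.    1.42  0.17] op 0.0595
```

View pics/w1.png

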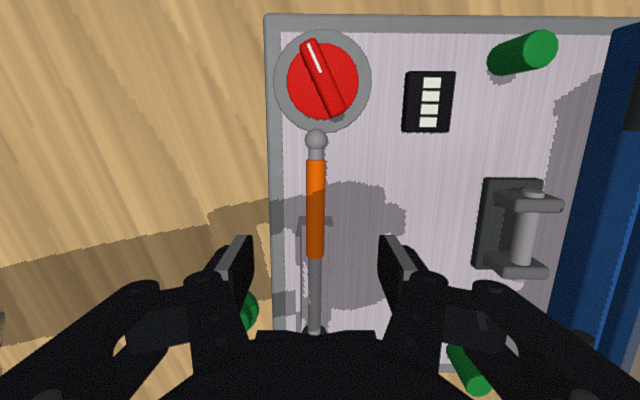

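The wrist view shows the rod centred between the fingers (column about 315) and the sleeve at rows 160–258. The knob bar runs (308,45)–(340,112), about 64° clockwise from tester x. Descend and pinch.

move_arm([
  [0.3, 0, 0.1, -4, 0, 0, 0],
  [0.3, 0, 0.1, -8, 0, 0, 0],
  [0.3, 0, 0.1, -11, 0, 0, 0],
  [0.3, 0, 0.1, -12.4, 0, 0, 0],
  [0.3, 0, 0.1, -12.4, 0, 0, 0],
  [0.8, 0, 0.1, -12.4, 0, 0, 0],
  [0.95, 0, 0.1, -12.4, 0, 0, 0],
  [0.95, 0, 0.1, -12.4, 0, 0, 0],
  [0.95, 0, 0.1, -12.4, 0, 0, 0],
  [0.95, 0, 0.1, -12.4, 0, 0, 0],
], squeeze=30)

```text
time: 3.73
ee_pos: [0.5261, 0.011, 0.0807]
tcp_rot: [-2.521, -1.873, 0.002]
contact_force: [-7.2, -0.7, 9.1]
opening: 0.0149
grasp_force: 29.9
```

```bash
cat >> h.py <<'E'
N=Rt.apply([.765,0,-.644]); P=T([-.125,-.11,.085])
def swing(a0,a1,n,tcp=None):
    s=status.get_state(); tcp=s['ee_pos'] if tcp is None else tcp
    for k in range(1,n+1):
        # sign: y -> u
        r=R.from_rotvec(-N*(a1-a0)*k/n) if np.dot(np.cross(N,Rt.apply([0,1,0])),Rt.apply([.644,0,.765]))<0 else R.from_rotvec(N*(a1-a0)*k/n)
        print(np.round((P+r.apply(tcp-P)-tcp)*100,2),np.round(r.as_rotvec(),3))
E
python3 - <<'E'
from h import *
s=status.get_state(); print(s['time'],s['ee_pos'],s['opening'],s['grasp_force'],s['contact_force'])
swing(0,.6,8)
E
```

```text
3.7333 [0.52614166 0.0109555  0.08068387] 0.014897542824291298 29.915586411952972 [-7.19580735 -0.74340245  9.07851703]
[ 0.67 -0.22  0.84] [ 0.055 -0.017 -0.048]
[ 1.31 -0.51  1.67] [ 0.11  -0.033 -0.097]
[ 1.93 -0.88  2.49] [ 0.165 -0.05  -0.145]
[ 2.51 -1.33  3.31] [ 0.22  -0.066 -0.193]
[ 3.05 -1.84  4.1 ] [ 0.275 -0.083 -0.242]
[ 3.56 -2.42  4.88] [ 0.33  -0.099 -0.29 ]
[ 4.02 -3.07  5.62] [ 0.385 -0.116 -0.338]
[ 4.43 -3.78  6.34] [ 0.439 -0.132 -0.386]
```

move_arm([
  [0.95, 0.67, -0.22, 0.84, 0.055, -0.017, -0.048],
  [0.95, 1.31, -0.51, 1.67, 0.11, -0.033, -0.097],
  [0.95, 1.93, -0.88, 2.49, 0.165, -0.05, -0.145],
  [0.95, 2.51, -1.33, 3.31, 0.22, -0.066, -0.193],
  [0.95, 3.05, -1.84, 4.1, 0.275, -0.083, -0.242],
  [0.95, 3.56, -2.42, 4.88, 0.33, -0.099, -0.29],
  [0.95, 4.02, -3.07, 5.62, 0.385, -0.116, -0.338],
  [0.95, 4.43, -3.78, 6.34, 0.439, -0.132, -0.386],
  [0.95, 4.43, -3.78, 6.34, 0.439, -0.132, -0.386],
])

```text
time: 4.48
ee_pos: [0.5703, -0.0278, 0.1444]
tcp_rot: [-2.549, -1.205, -0.527]
contact_force: [-8.4, 1.1, 6.8]
opening: 0.0149
grasp_force: 30.0
```

```bash
python3 - <<'E'
from h import *
s=status.get_state(); print(s['time'],s['ee_pos'],s['opening'],s['grasp_force'],s['contact_force'],s['moment'],s['q'])
print(R.from_rotvec(s['tcp_rot']).as_matrix()[:,2])
snap('side'); print(spot('rod_tip','side'))
snap('scene'); print(spot('rod_tip','scene'),rodpt(.6,.19),rodpt(.5,.19))
E
```

```text
4.4833 [ 0.57031116 -0.0278465   0.14441839] 0.01494421595995486 30.044539868831635 [-8.37799182  1.1358426   6.75340647] [0.51532522 1.13874842 0.58571729] [-0.39281244 -0.05735655  1.9405938   0.48306883  1.25069507  0.14184632]
[ 0.2066929   0.39161115 -0.89661516]
[([0.5968, 0.0021, 0.1669], 0.85)]
[([0.5943, -0.0015, 0.1685], 0.53)] [0.59590747 0.00152719 0.16707078] [0.58878973 0.01404146 0.1546845 ]
```

move_arm([
  [0.3, 0, 0, 0, 0, 0, 0],
  [0.3, 0, 0, 0, 0, 0, 0],
  [0.3, 0, 0, 0, 0, 0, 0],
  [0.3, 0, 0, 0, 0, 0, 0],
  [0.3, -0.8, -1.6, 3.6, 0, 0, 0],
  [0.3, -1.6, -3.1, 7.2, 0, 0, 0],
  [0.3, -1.6, -3.1, 7.2, 0, 0, 0],
  [0.3, -1.6, -3.1, 7.2, 0, 0, 0],
])

```text
time: 5.35
ee_pos: [0.5564, -0.0594, 0.2173]
tcp_rot: [-2.555, -1.211, -0.532]
contact_force: [-0.1, -0.3, -0.4]
opening: 0.0593
grasp_force: 0.0
```

```bash
python3 - <<'E'
from h import *
snap('side'); print(spot('rod_tip','side'))
snap('scene'); print(spot('rod_tip','scene'))
n=np.array([.765,0,-.644])
sg=-1
d=lambda a: np.cos(a)*np.array([0,1,0])+np.sin(a)*np.array([.644,0,.765])
assert np.allclose(R.from_rotvec(sg*n*1.5707963).apply([0,1,0]),[.644,0,.765],atol=.01) or print('sg wrong')
z1=np.array([.5,0,-.866])
for s in (1,-1):
    y1=s*np.cross(d(1.4),z1); r=R.from_rotvec(-sg*n*.8)
    z0,y0=r.apply(z1),r.apply(y1); print(z0,y0)
    Rg=Rtool(z0,y0); delta(rodpt(.6,.14),Rg); print('approach 7cm back',np.round(-Rg.as_matrix()[:,2]*7,2))
E
```

```text
[([0.5949, -0.0009, 0.1713], 0.72)]
[([0.5956, -0.0016, 0.1676], 0.75), ([0.5559, 0.094, 0.0869], 0.54)]
sg wrongTraceback (most recent call last):
  File "<stdin>", line 7, in <module>
AssertionError
```

```bash
python3 - <<'E'
from h import *
n=np.array([.765,0,-.644])
d=lambda a: np.cos(a)*np.array([0,1,0])+np.sin(a)*np.array([.644,0,.765])
z1=np.array([.5,0,-.866])
for s in (1,-1):
    y1=s*np.cross(d(1.4),z1); r=R.from_rotvec(-n*.8)
    z0,y0=r.apply(z1),r.apply(y1); print(np.round(z0,2),np.round(y0,2))
    Rg=Rtool(z0,y0); delta(rodpt(.62,.14),Rg); print('approach 7cm back',np.round(-Rg.as_matrix()[:,2]*7,2))
E
```

```text
[ 0.57 -0.24 -0.79] [-0.54  0.53 -0.56]
shift cm [ 1.73  1.94 -7.11] turn [-1.2   -0.019  2.757] t 5.55 q [-0.46 -0.15  1.9   0.46  1.39  0.15] op 0.0597
approach 7cm back [-3.3   2.78  5.51]
[ 0.57 -0.24 -0.79] [ 0.54 -0.53  0.56]
shift cm [ 1.73  1.94 -7.11] turn [-0.696 -0.299 -0.443] t 5.55 q [-0.46 -0.15  1.9   0.46  1.39  0.15] op 0.0597
approach 7cm back [-3.3   2.78  5.51]
```

move_arm([
  [0.3, -2.5, 5.5, 1, -0.696, -0.299, -0.443],
  [0.3, -2.5, 5.5, 1, -0.696, -0.299, -0.443],
  [0.3, -2.5, 5.5, 1, -0.696, -0.299, -0.443],
  [0.3, -2.5, 5.5, 1, -0.696, -0.299, -0.443],
  [0.3, -2.5, 5.5, 0, -0.696, -0.299, -0.443],
  [0.3, -2.5, 5.5, 0, -0.696, -0.299, -0.443],
  [0.3, -2.5, 5.5, 0, -0.696, -0.299, -0.443],
  [0.3, -2.5, 5.5, 0, -0.696, -0.299, -0.443],
  [0.3, -2.5, 5.5, 0, -0.696, -0.299, -0.443],
])

```text
time: 6.3
ee_pos: [0.5283, -0.0008, 0.2103]
tcp_rot: [2.437, 0.732, 0.479]
contact_force: [-0.6, 1.0, -0.9]
opening: 0.06
grasp_force: 0.0
```

```bash
python3 - <<'E'
from h import *
n=np.array([.765,0,-.644])
d=lambda a: np.cos(a)*np.array([0,1,0])+np.sin(a)*np.array([.644,0,.765])
z1=np.array([.5,0,-.866]); y1=-np.cross(d(1.4),z1); r=R.from_rotvec(-n*.8)
Rg=Rtool(r.apply(z1),r.apply(y1))
snap('wrist','w2.png')
delta(rodpt(.62,.14),Rg)
E
```

```text
shift cm [ 4.25 -3.63 -7.04] turn [ 0.002 -0.003 -0.003] t 6.35 q [ 0.08 -0.42  2.17 -0.56  0.96  1.29] op 0.0598
```

View pics/w2.png

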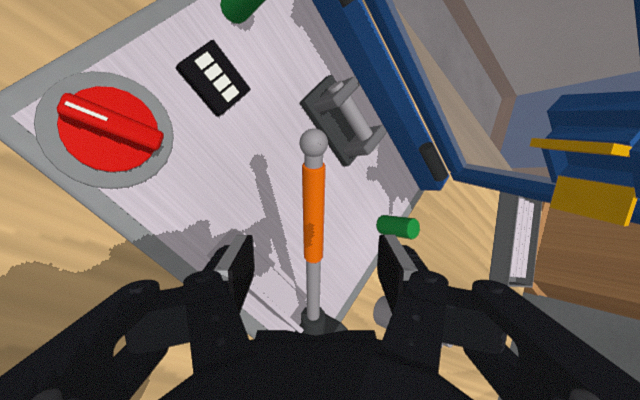

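The rod stands free and is aligned between the fingers (sleeve column about 313, rows 165–262). Go in, pinch and swing to 1.40.

move_arm([
  [0.3, 1.7, -1.45, -2.8, 0, 0, 0],
  [0.3, 3.4, -2.9, -5.6, 0, 0, 0],
  [0.3, 4.25, -3.6, -7.0, 0, 0, 0],
  [0.3, 4.25, -3.6, -7.0, 0, 0, 0],
  [0.95, 4.25, -3.6, -7.0, 0, 0, 0],
  [0.95, 4.25, -3.6, -7.0, 0, 0, 0],
  [0.95, 4.25, -3.6, -7.0, 0, 0, 0],
  [0.95, 4.25, -3.6, -7.0, 0, 0, 0],
  [0.95, 4.25, -3.6, -7.0, 0, 0, 0],
])

```text
time: 7.1
ee_pos: [0.5725, -0.0382, 0.1451]
tcp_rot: [2.436, 0.723, 0.487]
contact_force: [-2.7, 3.8, 3.9]
opening: 0.0154
grasp_force: 29.1
```

```bash
python3 - <<'E'
from h import *
s=status.get_state(); Rc=R.from_rotvec(s['tcp_rot'])
g=s['ee_pos']-.008*Rc.as_matrix()[:,2]-P
u=Rt.apply([.644,0,.765]); v=Rt.apply([0,1,0]); a=np.arctan2(g@u,g@v); print('a',a,'s',np.linalg.norm(g),'off plane',g@N)
swing(a,1.4,10)
snap('side'); print(spot('rod_tip','side'))
E
```

```text
a 0.6427481067800417 s 0.14238138670495015 off plane -0.0017614983869486552
[ 0.32 -0.79  0.63] [ 0.055 -0.017 -0.049]
[ 0.58 -1.62  1.22] [ 0.111 -0.033 -0.098]
[ 0.8  -2.5   1.77] [ 0.166 -0.05  -0.146]
[ 0.96 -3.42  2.27] [ 0.222 -0.067 -0.195]
[ 1.07 -4.37  2.72] [ 0.277 -0.084 -0.244]
[ 1.12 -5.35  3.11] [ 0.333 -0.1   -0.293]
[ 1.12 -6.35  3.46] [ 0.388 -0.117 -0.341]
[ 1.07 -7.37  3.74] [ 0.444 -0.134 -0.39 ]
[ 0.96 -8.4   3.97] [ 0.499 -0.15  -0.439]
[ 0.8  -9.43  4.14] [ 0.555 -0.167 -0.488]
[([0.5985, -0.0033, 0.1733], 0.51)]
```

move_arm([
  [0.95, 0.32, -0.79, 0.63, 0.055, -0.017, -0.049],
  [0.95, 0.58, -1.62, 1.22, 0.111, -0.033, -0.098],
  [0.95, 0.8, -2.5, 1.77, 0.166, -0.05, -0.146],
  [0.95, 0.96, -3.42, 2.27, 0.222, -0.067, -0.195],
  [0.95, 1.07, -4.37, 2.72, 0.277, -0.084, -0.244],
  [0.95, 1.12, -5.35, 3.11, 0.333, -0.1, -0.293],
  [0.95, 1.12, -6.35, 3.46, 0.388, -0.117, -0.341],
  [0.95, 1.07, -7.37, 3.74, 0.444, -0.134, -0.39],
  [0.95, 0.96, -8.4, 3.97, 0.499, -0.15, -0.439],
  [0.95, 0.8, -9.43, 4.14, 0.555, -0.167, -0.488],
])

```text
time: 8.03
ee_pos: [0.5799, -0.1324, 0.1863]
tcp_rot: [2.901, -0.114, 0.747]
contact_force: [-8.5, 6.0, 5.2]
opening: 0.0154
grasp_force: 30.8
```

```bash
cat >> h.py <<'E'
def rodang():
    s=status.get_state(); Rc=R.from_rotvec(s['tcp_rot'])
    g=s['ee_pos']-.008*Rc.as_matrix()[:,2]-P
    u=Rt.apply([.644,0,.765]); v=Rt.apply([0,1,0]); return np.arctan2(g@u,g@v)
E
python3 - <<'E'
from h import *
print(rodang(),rodpt(1.4,.19))
for c in ('side','scene'): 
    snap(c); print(spot('rod_tip',c),spot('hood_knob',c),spot('socket',c))
s=status.get_state(); print(s['contact_force'],s['q'],R.from_rotvec(s['tcp_rot']).as_matrix()[:,1:])
E
```

```text
1.400174593072746 [ 0.60926133 -0.13255534  0.22823512]
[([0.6088, -0.1339, 0.2289], 0.56)] [([0.7129, -0.0344, 0.3414], 0.91)] [([0.7334, 0.2197, -0.0025], 0.57), ([0.6695, -0.1509, 0.2645], 0.55)]
[([0.6076, -0.1391, 0.2302], 0.7)] [([0.7156, -0.033, 0.3397], 0.78)] [([0.6655, -0.1507, 0.2642], 0.86)]
[-8.04634973  3.26444346  6.3926952 ] [-0.35733671 -0.2802856   2.07549298  0.02197423  0.82275963  1.27867646] [[-0.1071406   0.47410824]
 [-0.98655154 -0.15982315]
 [ 0.12343806 -0.86583944]]
```

move_arm([
  [0.3, 0, 0, 0, 0, 0, 0],
  [0.3, 0, 0, 0, 0, 0, 0],
  [0.3, 0, 0, 0, 0, 0, 0],
  [0.3, -1.4, 0.5, 2.6, 0, 0, 0],
  [0.3, -2.9, 1.0, 5.2, 0, 0, 0],
  [0.3, -4.7, 1.6, 8.7, 0, 0, 0],
  [0.3, -4.7, 1.6, 12, 0, 0, 0],
  [0.3, -4.7, 1.6, 16, 0, 0, 0],
  [0.3, -4.7, 1.6, 20, 0, 0, 0],
  [0.3, -4.7, 1.6, 20, 0, 0, 0],
])

```text
time: 9.27
ee_pos: [0.5355, -0.1181, 0.398]
tcp_rot: [2.885, -0.108, 0.77]
contact_force: [0.4, -1.2, 0.8]
opening: 0.0599
grasp_force: 0.0
```

```bash
python3 - <<'E'
from h import *
for c in ('side','scene'): 
    snap(c,c+'2.png'); print(spot('rod_tip',c),spot('hood_knob',c))
print(rodpt(1.35,.19),rodpt(1.4,.19),rodpt(1.45,.19))
for th in (1.27,1.30): print(th,hoodpt(th,.245,.02,.05))
delta([.714,-.033,.34],Rtool([0,0,-1],[0,-1,0]))
E
```

```text
[] [([0.7113, -0.032, 0.3362], 0.77), ([0.6384, -0.0571, 0.0035], 0.38)]
[([0.6096, -0.1321, 0.2302], 0.67)] [([0.7157, -0.0318, 0.3379], 0.93)]
[ 0.61081148 -0.12329092  0.22682139] [ 0.60926133 -0.13255534  0.22823512] [ 0.60739931 -0.14181004  0.22929083]
1.27 [ 0.70925216 -0.02931797  0.33692533]
1.3 [ 0.71616552 -0.03140233  0.33842173]
shift cm [18.13  8.41 -5.02] turn [ 0.22   0.473 -0.212] t 9.57 q [-0.36 -0.52  1.92  0.02  1.22  1.28] op 0.0598
```

View pics/side2.png

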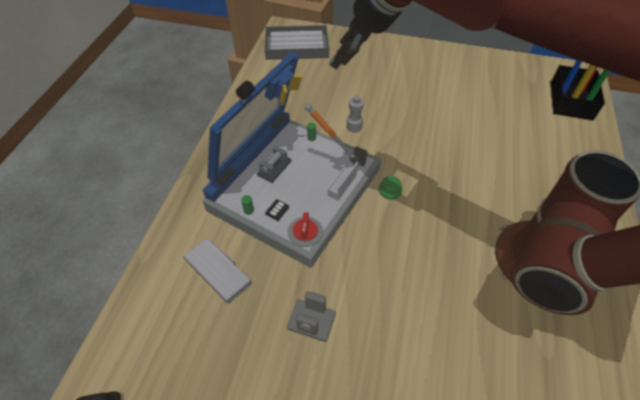

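The side view shows the rod standing on its pivot with its tip at (308,108), clear of the hood, whose handle is at (246,90). Move over the handle.

move_arm([
  [0.3, 0, 0, 4, 0.22, 0.473, -0.212],
  [0.3, 18.1, 8.4, 5, 0.22, 0.473, -0.212],
  [0.3, 18.1, 8.4, 5, 0.22, 0.473, -0.212],
  [0.3, 18.1, 8.4, 5, 0.22, 0.473, -0.212],
  [0.3, 18.1, 8.4, 5, 0.22, 0.473, -0.212],
  [0.3, 18.1, 8.4, 5, 0.22, 0.473, -0.212],
  [0.3, 18.1, 8.4, 5, 0.22, 0.473, -0.212],
  [0.3, 18.1, 8.4, 5, 0.22, 0.473, -0.212],
  [0.3, 18.1, 8.4, 5, 0.22, 0.473, -0.212],
])

```text
time: 10.32
ee_pos: [0.7141, -0.0333, 0.433]
tcp_rot: [3.106, -0.457, 0.001]
contact_force: [-0.8, -0.7, 0.2]
opening: 0.0596
grasp_force: 0.0
```

```bash
python3 - <<'E'
from h import *
snap('wrist','w3.png'); print(spot('hood_knob','wrist'),spot('rod_tip','wrist'))
delta(hoodpt(1.295,.245,.02,.05),Rtool([0,0,-1],[0,-1,0]))
E
```

```text
[([0.7127, -0.0328, 0.3397], 0.6)] [([0.609, -0.1304, 0.2274], 0.78)]
shift cm [  0.19   0.27 -10.64] turn [0.002 0.005 0.001] t 10.47 q [-0.15  0.22  1.11 -0.    1.8   1.71] op 0.0601
```

View pics/w3.png

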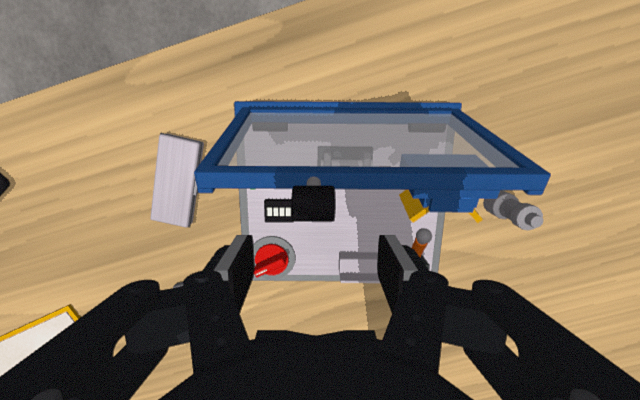

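The wrist view shows the black handle at (314,203), centred between the fingers with its stem at (314,182), and the rod ball at (424,235). Descend and pinch its ends.

move_arm([
  [0.3, 0, 0.1, -4, 0, 0, 0],
  [0.3, 0, 0.1, -8, 0, 0, 0],
  [0.3, 0, 0.1, -10.3, 0, 0, 0],
  [0.3, 0, 0.1, -10.3, 0, 0, 0],
  [0.8, 0, 0.1, -10.3, 0, 0, 0],
  [0.8, 0, 0.1, -10.3, 0, 0, 0],
  [0.8, 0, 0.1, -10.3, 0, 0, 0],
  [0.8, 0, 0.1, -10.3, 0, 0, 0],
], squeeze=30)

```text
time: 11.13
ee_pos: [0.715, -0.0319, 0.3366]
tcp_rot: [3.107, -0.458, 0.015]
contact_force: [-0.7, 2.5, 4.3]
opening: 0.0313
grasp_force: 35.1
```

```bash
python3 - <<'E'
from h import *
s=status.get_state(); print(s['opening'],s['grasp_force'],s['contact_force'],s['ee_pos'])
for th in np.linspace(1.295,.88,12): print(round(th,3),np.round((hoodpt(th,.245,.02,.05)-hoodpt(1.295,.245,.02,.05))*100,2))
E
```

```text
0.03125669358867894 35.11467754840851 [-0.72337591  2.49509284  4.26123582] [ 0.71496272 -0.03185603  0.33658665]
1.295 [0. 0. 0.]
1.257 [-0.87  0.26 -0.2 ]
1.22 [-1.73  0.52 -0.43]
1.182 [-2.58  0.78 -0.69]
1.144 [-3.42  1.03 -0.99]
1.106 [-4.25  1.28 -1.32]
1.069 [-5.07  1.53 -1.68]
1.031 [-5.87  1.77 -2.08]
0.993 [-6.66  2.01 -2.5 ]
0.955 [-7.43  2.24 -2.96]
0.918 [-8.19  2.47 -3.45]
0.88 [-8.92  2.69 -3.96]
```

move_arm([
  [0.8, -0.87, 0.26, -0.2, 0, 0, 0],
  [0.8, -1.73, 0.52, -0.43, 0, 0, 0],
  [0.8, -2.58, 0.78, -0.69, 0, 0, 0],
  [0.8, -3.42, 1.03, -0.99, 0, 0, 0],
  [0.8, -4.25, 1.28, -1.32, 0, 0, 0],
  [0.8, -5.07, 1.53, -1.68, 0, 0, 0],
  [0.8, -5.87, 1.77, -2.08, 0, 0, 0],
  [0.8, -6.66, 2.01, -2.5, 0, 0, 0],
  [0.8, -7.0, 2.11, -2.7, 0, 0, 0],
  [0.8, -7.0, 2.11, -2.7, 0, 0, 0],
])

```text
time: 11.97
ee_pos: [0.6449, -0.0102, 0.31]
tcp_rot: [-3.108, 0.457, -0.016]
contact_force: [-3.8, 3.2, 5.9]
opening: 0.0311
grasp_force: 36.1
```

```bash
python3 - <<'E'
from h import *
s=status.get_state(); print(s['opening'],s['grasp_force'],s['contact_force'],s['ee_pos'])
for c in ('side','scene'): 
    d=snap(c); print(spot('rod_tip',c),spot('socket',c),spot('hood_knob',c))
    if c=='side':
        im=cv2.resize(d['color'][40:220,190:390],(800,720))[:600]; cv2.imwrite('pics/s3.png',cv2.cvtColor(im,cv2.COLOR_RGB2BGR))
print(hoodpt(.98,.245,.02,.05), rodpt(1.4,.19))
E
```

```text
0.031138297641633374 36.13720715045929 [-3.78661278  3.20419943  5.85302412] [ 0.64486399 -0.01024577  0.30998877]
[([0.611, -0.1354, 0.2323], 0.63)] [([0.6216, -0.1387, 0.2388], 0.64)] [([0.645, -0.0109, 0.3125], 0.87)]
[] [([0.624, -0.1351, 0.2398], 0.85)] [([0.6488, -0.0125, 0.3108], 0.75), ([0.4831, -0.1283, 0.0847], 0.38)]
[ 0.64570385 -0.01015836  0.31161231] [ 0.60926133 -0.13255534  0.22823512]
```

View pics/s3.png

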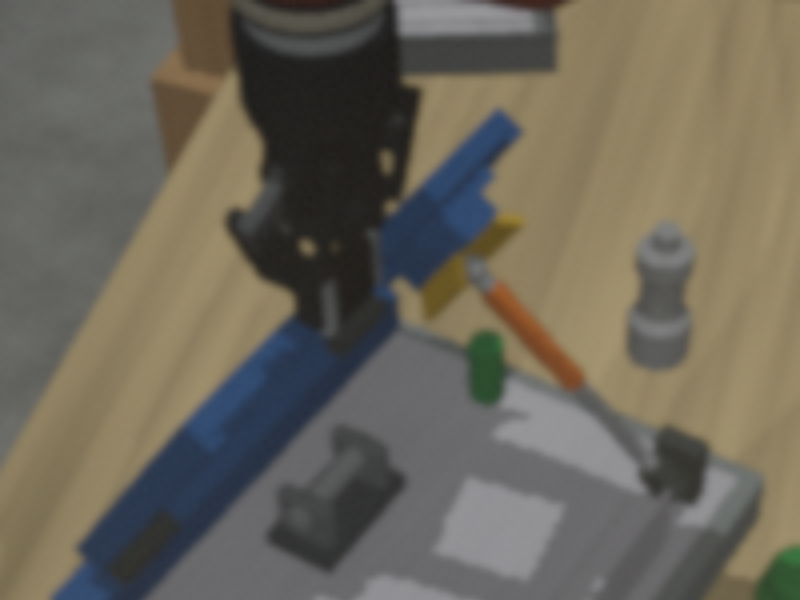

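The crop shows the rod ball at (478,268) entering the middle of the yellow mouth (470,265). Lower the hood slowly onto it.

move_arm([
  [0.8, -0.4, 0.12, -0.24, 0, 0, 0],
  [0.8, -0.8, 0.24, -0.49, 0, 0, 0],
  [0.8, -1.1, 0.33, -0.7, 0, 0, 0],
  [0.8, -1.4, 0.42, -0.9, 0, 0, 0],
  [0.8, -1.6, 0.48, -1.04, 0, 0, 0],
  [0.8, -1.75, 0.53, -1.14, 0, 0, 0],
  [0.8, -1.85, 0.56, -1.21, 0, 0, 0],
  [0.8, -1.85, 0.56, -1.21, 0, 0, 0],
])

```text
time: 13.03
ee_pos: [0.6271, -0.0048, 0.2985]
tcp_rot: [-3.108, 0.457, -0.018]
contact_force: [-3.2, 4.2, 7.3]
opening: 0.0316
grasp_force: 36.8
```

```bash
python3 - <<'E'
from h import *
s=status.get_state(); print(s['opening'],s['grasp_force'],s['contact_force'],s['ee_pos'])
for c in ('side','scene'): 
    d=snap(c); print(spot('rod_tip',c),spot('socket',c),spot('hood_knob',c))
for th in (.86,.88,.9,.92): print(th,hoodpt(th,.245,.02,.05))
E
```

```text
0.03157689053752575 36.762861013412476 [-3.23739069  4.24495179  7.30383998] [ 0.62714227 -0.00478958  0.29852462]
[([0.6072, -0.1338, 0.2293], 0.64)] [([0.6399, -0.0558, 0.0039], 0.74), ([0.6094, -0.1345, 0.2282], 0.66)] [([0.6292, -0.0075, 0.301], 0.93)]
[] [([0.6125, -0.1329, 0.2292], 0.96)] [([0.6289, -0.006, 0.3007], 0.9)]
0.86 [ 0.62193107 -0.00299094  0.29572018]
0.88 [ 0.62576374 -0.00414648  0.29857405]
0.9 [ 0.62965029 -0.00531826  0.30134729]
0.92 [ 0.63358916 -0.00650582  0.3040388 ]
```

move_arm([
  [0.3, 0, 0, 0, 0, 0, 0],
  [0.3, 0, 0, 0, 0, 0, 0],
  [0.3, 0, 0, 0, 0, 0, 0],
  [0.3, 0, 0, 0, 0, 0, 0],
  [0.3, 0, 0, 2, 0, 0, 0],
  [0.3, 0, 0, 5, 0, 0, 0],
  [0.3, 0, 0, 9, 0, 0, 0],
  [0.3, 0, 0, 12, 0, 0, 0],
  [0.3, 0, 0, 12, 0, 0, 0],
  [0.3, 0, 0, 12, 0, 0, 0],
])

```text
time: 14.27
ee_pos: [0.6265, -0.0058, 0.4162]
tcp_rot: [3.107, -0.458, 0.015]
contact_force: [0.9, 0.1, 0.1]
opening: 0.0597
grasp_force: 0.0
```

```bash
python3 - <<'E'
from h import *
for c in ('side','scene'): 
    d=snap(c); print(spot('rod_tip',c),spot('socket',c),spot('hood_knob',c))
    if c=='side':
        im=cv2.resize(d['color'][40:220,190:390],(800,720))[:600]; cv2.imwrite('pics/s4.png',cv2.cvtColor(im,cv2.COLOR_RGB2BGR))
# bar direction & height for knob: at joint j bar along x rotated clockwise by j
j=1.12; b=np.array([np.cos(j),-np.sin(j),0]); p=np.array([b[1],-b[0],0]) 
g=T([-.12,.125,.087])
for s in (1,-1): delta(g,Rtool([0,0,-1],s*p))
E
```

```text
[([0.6096, -0.1325, 0.2304], 0.63)] [([0.6045, -0.1337, 0.2266], 0.63)] [([0.6234, -0.003, 0.2962], 0.86)]
[] [([0.6105, -0.1326, 0.2262], 0.78)] [([0.6264, -0.0035, 0.3001], 0.55)]
shift cm [ -6.84  10.04 -33.26] turn [ 0.002  0.    -1.12 ] t 14.67 q [-0.13  0.01  1.38 -0.    1.75  1.74] op 0.0598
shift cm [ -6.84  10.04 -33.26] turn [-0.     0.003  2.021] t 14.67 q [-0.13  0.01  1.38 -0.    1.75  1.74] op 0.0598
```

View pics/s4.png

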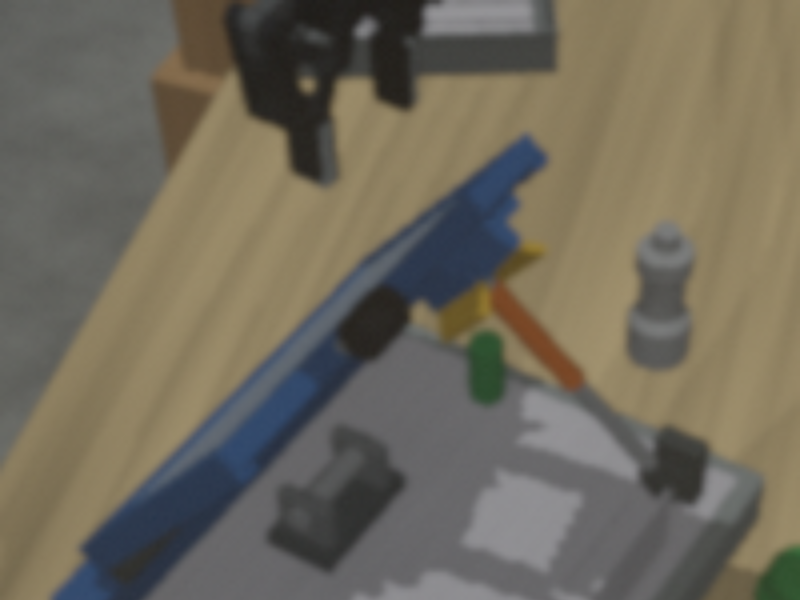

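The crop shows the hood resting on the rod with the ball inside the cup (about 490,285) and the gripper clear. Now the reset knob.

move_arm([
  [0.3, -6.8, 10, 0, 0, 0, 1.1],
  [0.3, -6.8, 10, 0, 0, 0, 1.1],
  [0.3, -6.8, 10, 0, 0, 0, 1.1],
  [0.3, -6.8, 10, 0, 0, 0, 1.1],
  [0.3, -6.8, 10, 0, 0, 0, 1.1],
  [0.3, -6.8, 10, 0, 0, 0, 1.1],
  [0.3, -6.8, 10, 0, 0, 0, 1.1],
  [0.3, -6.8, 10, 0, 0, 0, 1.1],
  [0.3, -6.8, 10, 0, 0, 0, 1.1],
  [0.3, -6.8, 10, 0, 0, 0, 1.1],
])

```text
time: 15.5
ee_pos: [0.5576, 0.0945, 0.4126]
tcp_rot: [-2.887, -1.236, -0.005]
contact_force: [-0.5, -0.5, -0.2]
opening: 0.0597
grasp_force: 0.0
```

move_arm([
  [0.3, 0, 0, -4, 0, 0, 0.92],
  [0.3, 0, 0, -8, 0, 0, 0.92],
  [0.3, 0, 0, -12, 0, 0, 0.92],
  [0.3, 0, 0, -16, 0, 0, 0.92],
  [0.3, 0, 0, -20, 0, 0, 0.92],
  [0.3, 0, 0, -21, 0, 0, 0.92],
  [0.3, 0, 0, -21, 0, 0, 0.92],
  [0.3, 0, 0, -21, 0, 0, 0.92],
  [0.3, 0, 0, -21, 0, 0, 0.92],
  [0.3, 0, 0, -21, 0, 0, 0.92],
])

```text
time: 16.33
ee_pos: [0.5577, 0.0945, 0.203]
tcp_rot: [-2.043, -2.383, -0.005]
contact_force: [0.1, 1.2, 0.7]
opening: 0.0598
grasp_force: 0.0
```

```bash
python3 - <<'E'
from h import *
snap('wrist','w5.png'); print(spot('reset_knob_grip','wrist'))
j=1.12; b=np.array([np.cos(j),-np.sin(j),0]); p=np.array([-b[1],b[0],0])
delta(T([-.12,.125,.089]),Rtool([0,0,-1],p))
E
```

```text
[([0.5595, 0.0976, 0.0853], 0.7)]
shift cm [ -0.08   0.04 -12.23] turn [-0.004  0.001  0.003] t 16.43 q [ 0.03 -0.06  1.79  0.    1.41 -0.12] op 0.0597
```

View pics/w5.png

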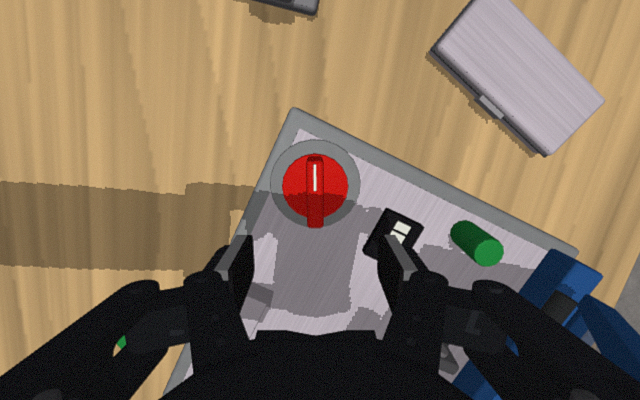

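The bar (column 315, rows 155–228) is parallel to the pads and centred. Descend, pinch and turn.

move_arm([
  [0.3, 0, 0.1, -4, 0, 0, 0],
  [0.3, 0, 0.1, -8, 0, 0, 0],
  [0.3, 0, 0.1, -11, 0, 0, 0],
  [0.3, 0, 0.1, -12.1, 0, 0, 0],
  [0.3, 0, 0.1, -12.1, 0, 0, 0],
  [1.0, 0, 0.1, -12.1, 0, 0, 0],
  [1.0, 0, 0.1, -12.1, 0, 0, 0],
  [1.0, 0, 0.1, -12.1, 0, 0, 0],
  [1.0, 0, 0.1, -12.1, 0, 0, 0],
  [1.0, 0, 0.1, -12.1, 0, 0, 0],
], squeeze=40)

```text
time: 17.27
ee_pos: [0.5574, 0.0952, 0.0849]
tcp_rot: [-2.038, -2.386, -0.002]
contact_force: [-9.0, -2.1, 10.3]
opening: 0.0131
grasp_force: 40.8
```

move_arm([
  [1.0, 0, 0, 0, 0, 0, 0.12],
  [1.0, 0, 0, 0, 0, 0, 0.24],
  [1.0, 0, 0, 0, 0, 0, 0.36],
  [1.0, 0, 0, 0, 0, 0, 0.48],
  [1.0, 0, 0, 0, 0, 0, 0.6],
  [1.0, 0, 0, 0, 0, 0, 0.72],
  [1.0, 0, 0, 0, 0, 0, 0.84],
  [1.0, 0, 0, 0, 0, 0, 0.94],
  [1.0, 0, 0, 0, 0, 0, 1.0],
  [1.0, 0, 0, 0, 0, 0, 1.0],
])

```text
time: 18.1
ee_pos: [0.5575, 0.0953, 0.0849]
tcp_rot: [-0.641, -3.07, -0.001]
contact_force: [-8.7, -1.6, 9.7]
opening: 0.0129
grasp_force: 40.8
```

```bash
python3 - <<'E'
from h import *
s=status.get_state(); y=Rt.inv().apply(R.from_rotvec(s['tcp_rot']).as_matrix()[:,1])
print('remaining to y axis',np.pi/2-np.arctan2(y[1],y[0]),s['moment'],s['contact_force'],s['opening'],s['grasp_force'],s['time'],s['q'][5])
E
```

```text
remaining to y axis 0.11908576724216458 [-0.19058315  1.50612137  0.04312765] [-8.7294252 -1.5572544  9.671135 ] 0.012850027786926305 40.75636088848114 18.1 -1.1227028002604478
```

move_arm([
  [1.0, 0, 0, 0, 0, 0, 0.06],
  [1.0, 0, 0, 0, 0, 0, 0.11],
  [1.0, 0, 0, 0, 0, 0, 0.15],
  [1.0, 0, 0, 0, 0, 0, 0.17],
  [1.0, 0, 0, 0, 0, 0, 0.17],
  [1.0, 0, 0, 0, 0, 0, 0.17],
])

```text
time: 18.6
ee_pos: [0.5575, 0.0953, 0.0849]
tcp_rot: [-0.389, -3.112, -0.002]
contact_force: [-8.7, -1.5, 9.3]
opening: 0.0132
grasp_force: 53.3
```

```bash
python3 - <<'E'
from h import *
s=status.get_state(); y=Rt.inv().apply(R.from_rotvec(s['tcp_rot']).as_matrix()[:,1])
print('remaining',np.pi/2-np.arctan2(y[1],y[0]),s['moment'],s['contact_force'],s['grasp_force'],s['opening'])
E
```

```text
remaining -0.044155976149675924 [-0.22046909  1.52531105 -1.41044948] [-8.71386179 -1.52072553  9.32115254] 53.3194168866612 0.013226180412641515
```

The moment jumped to −1.4 N m, so the knob is on its stop. Release and rise.

move_arm([
  [0.3, 0, 0, 0, 0, 0, 0],
  [0.3, 0, 0, 0, 0, 0, 0],
  [0.3, 0, 0, 0, 0, 0, 0],
  [0.3, 0, 0, 0, 0, 0, 0],
  [0.3, 0, 0, 3, 0, 0, 0],
  [0.3, 0, 0, 7, 0, 0, 0],
  [0.3, 0, 0, 11, 0, 0, 0],
  [0.3, -2, 0, 14, 0, 0, 0],
  [0.3, -2, 0, 14, 0, 0, 0],
  [0.3, -2, 0, 14, 0, 0, 0],
])

```text
time: 19.43
ee_pos: [0.5389, 0.0957, 0.2251]
tcp_rot: [0.382, 3.116, 0.004]
contact_force: [-0.2, -0.1, -0.3]
opening: 0.0599
grasp_force: 0.0
```

```bash
python3 - <<'E'
from h import *
d=snap('wrist','w6.png'); m=models.trace('reset_knob_grip','wrist'); s=status.get_state(); print(s['contact_force'],s['time'])
y=Rt.inv().apply(R.from_rotvec(s['tcp_rot']).as_matrix()[:,1]); print(np.arctan2(y[1],y[0])-np.pi/2)
for c in ('side','scene'): 
    snap(c); print(spot('rod_tip',c),spot('socket',c),spot('hood_knob',c))
E
```

```text
[-0.02520426 -0.20472741 -0.73749811] 19.5333
0.048771011204369996
[([0.4906, 0.2817, -0.0023], 0.39)] [] [([0.6279, -0.005, 0.2993], 0.77)]
[] [([0.6091, -0.1319, 0.2273], 0.58)] [([0.627, -0.0073, 0.2981], 0.94), ([0.4845, -0.127, 0.0875], 0.57)]
```

View pics/w6.png

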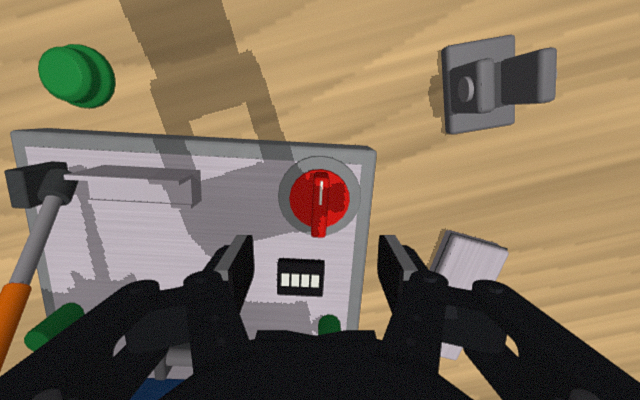

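The bar looks parallel to the tester's x. I'll check its angle from depth.

```bash
python3 - <<'E'
from h import *
for c in ('wrist','scene','side'):
    d=snap(c); K,M,z=d['K'],d['T'],d['depth']; v,u=np.mgrid[:400,:640]
    p=np.stack([(u-K[0,2])/K[0,0]*z,-(v-K[1,2])/K[1,1]*z,-z],-1)@M[:3,:3].T+M[:3,3]
    q=Rt.inv().apply((p-t0).reshape(-1,3))
    k=(z.ravel()>0)&(np.hypot(q[:,0]+.12,q[:,1]-.125)<.04)&(q[:,2]>.089)&(q[:,2]<.1)
    r=q[k,:2]; 
    if len(r)<8: continue
    w,V=np.linalg.eigh(np.cov(r.T)); e=V[:,1]; print(c,len(r),r.mean(0),np.arctan(e[1]/e[0]),np.sqrt(w)*3.46)
E
```

```text
wrist 961 [-0.12170524  0.12499147] -0.005743680165444817 [0.01374128 0.05592868]
scene 131 [-0.11790391  0.12770577] -0.006893997996044734 [0.0142188  0.05703633]
side 138 [-0.12243036  0.12819191] 0.004183527801585907 [0.01387624 0.05664786]
```

The knob is at zero to within 0.01 rad, the hood is propped and the robot is clear of everything.

```bash
python3 -c "
from h import *
print(finish_job())"
```

```text
the job is handed in; nothing more can be done
None
```

The job is handed in, with no verdict returned: the hood rests on the prop rod with the ball in its socket, the reset knob measures within 0.01 rad of zero, and the arm was clear of everything and touched nothing on the bench.

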